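# Unload a solar module from the test fixture

## Robot

A 6-joint arm with a two-finger parallel gripper is mounted at the origin on the work surface. World frame = base frame: x ahead of the robot, y to its left, z up, the work surface at z = 0. Lengths are in mm, angles in rad, forces in N, time in s.
With the tool pointing down it reaches from about 400 to 925 mm from the base axis. Payload 12.5 kg.
Tool frame: the origin (TCP) lies at the very end of the fingers, on their centre line; the grasp point (between the pads) lies 19 mm behind it; z points along the fingers, x is the direction in which the jaws open and shut, and the axes are right-handed (so a half turn about z gives the same grasp; the last joint's range is limited). The gripper opens to 95 mm and grips with 3 to 60 N. Pads are 20 mm wide; open, the fingers measure 119 mm over their backs; the gripper's body (75 mm by 180 mm) begins 59 mm behind the grasp point.
Start: joints at [1.203, 0.491, 1.559, -0, 1.092, -0.106], TCP at [161.744, 603.726, 214.661] pointing down, gripper open.
Joint ranges: [-3.1, 3.1], [-0.84, 2.19], [0.05, 2.79], [-1.13, 4.28], [0.06, 2.93], [-2.69, 2.69]. Speed limits (rad/s): [2.22, 2.22, 2.79, 3.14, 3.14, 3.14].

## Interface

Orientations are given as [roll, pitch, yaw] about the fixed x, y, z axes, in that order (R = Rz(yaw) Ry(pitch) Rx(roll)).
In Python, from cell import env gives the robot as it stands.
- The arm moves only by the tool arm_command, never from a script. Its argument "motion" is one flat list of numbers, 7 for each row, row after row: the opening, from -1 (shut) to 1 (fully open), then the shift along the tool's x, y, z in mm, then the turn, a rotation vector about the tool's x, y, z in degrees. In form: [fingers, dx, dy, dz, rx, ry, rz, fingers, dx, dy, dz, rx, ry, rz, ...]. A call has 1 to 20 rows; each row is the pose to reach, as a shift and turn from the pose commanded when the call began, along the tool's axes at that moment; what a row does not reach only later rows make up. A row lasts 1/10 s, in which the tool goes at most 50 mm and 8.59 degrees, less where a joint would pass 70% of its speed; a pose out of reach is approached as far as the arm can. A call with a gripper value outside its range is refused whole. The fingers move at their own pace and stop on an object; the grip force is fixed at half the most. Time passes only in rows, so rows that repeat a pose let the fingers close. It gives the time, the measured TCP pose, the force and the opening at its end, in the units of the state.
- env.state(): the state, without advancing time (a new reading comes with each control period).
- env.read_camera(name): name is "scene" or "top" or "wrist"; returns (picture, depth): 480x640x3 uint8, red, green, blue; 480x640 float32, mm along the optical axis (not along the pixel's ray), 0 where there is no reading.
- env.calibration(name): a dict with "fx", "fy", "cx", "cy" (pixels), "cam_to_world" (4x4, takes a point from camera to world coordinates). Camera axes: x right, y down, z forward; pixel columns grow to the right and rows downward; lengths in mm; the calibration is good to about 2 mm. A picture is of the moment at which its call begins: read the wrist's pose just before it. calibration takes no time and is no camera call; for the wrist camera it gives the pose at the moment of the call.
- env.job_done(): hands the job in, once; it reports no verdict.
Trained networks look in the newest picture that a camera, given by its name, has taken for a name from the list of things; names that differ only in an ending like _2 or _b are one class to them, and where a whole thing is asked for, a point or a joint stands for the part that bears it (a point fixed in the world has none). Each returns a list of dicts, best first, with "confidence" (0 to 1); they miss things now and then, are a little off and sometimes report something else, mostly with a low value. They report only what shows in the picture. A call takes as long as a camera call. They do not tell look-alikes from the thing itself.
- env.recognise(camera, label): "location" ([column, row] in pixels, amid what is visible of it).
- env.silhouettes(camera, label): "region" (480x640 bool, what is visible of it) and "location" ([column, row] in pixels, amid what is visible of it).
- env.spot_point(camera, label): "location" ([column, row] in pixels: a listed point, or the origin of a listed thing).
The state is a dict: "t": time; "joints": joint angles; "qvel": joint speeds; "tau": joint torques, N m; "eef_pos": TCP position; "tcp_rot": TCP orientation; "ft_force": force on the tool from outside, world axes, zero at the start; "moment": the same for the moment, N m; "opening": opening from 0.0 (shut) to 1.0 (fully open).
Only numpy, scipy, OpenCV 4.12 (cv2) and the standard library are available. Lean on these libraries where they do the work, as an engineer would, in place of code of your own. Each camera call takes 0.05 s, during which the arm holds its last target.

## Task

The small solar module in the blue test fixture is finished: squeeze the two orange buttons together to free the catch and lift the cover gently all the way over onto its open stop, without letting it drop or slam, then let go. Take the module out and set it down gently on the empty grey rest, centred and lengthwise across both rails like its neighbour. Leave the cover open and everything else where it is.

Things in the scene. Friction and masses are not known exactly. Their poses are not given: they have to be found in the camera images.
- fixture: Blue test fixture fixed to the bench; base plate 240 x 180 x 12 mm. Origin on the bench, x from the catch to the hinge, z up. Two rubber-topped rails (16 x 50 mm, 50 along y, at x = +-35 mm, tops at 40 mm height) carry the module, centred on the origin. Steel keepers at x = -105 mm, y = 16 to 32 mm either side, tops at 39 mm; hinge posts at x = +90 mm, tops at 72 mm.
- hinge (a point): Middle of the cover's hinge line (along the fixture's y), 85 mm beyond the fixture's origin, 66 mm above the bench. The cover: white frame with clear pane, 150 x 156 x 12 mm, from 5 to 155 mm in front of the hinge; from its front a grey catch head, 34 mm wide, 30 mm tall, sticks out to 210 mm from the hinge; its hooks hang 40 mm below the button axis (open, they point back over the fixture).
- cover (a joint): Cover angle, rad: 0 closed (level), grows as its front goes up, 1.57 upright, 1.80 on its open stop, leaning back and held there by its weight. About 0.35 kg, 2 to 4 N lifts it at the catch. The hinge is free: let go short of about 1.6 it falls shut, beyond that it falls onto the stop.
- catch (a point): Midpoint between the two orange buttons in the catch head, 190 mm from the hinge line, level with it when closed (66 mm above the bench). Moves with the cover. Buttons: 26 mm discs facing the fixture's +y and -y, 56 mm over their outer faces; 27 mm free height beside them above the keepers. Kept pinched, they turn between the fingers, so the gripper can keep its direction while carrying the cover up.
- button_l (a joint): How far the button on the fixture's +y side is pushed in, 0 to 0.010 m; spring 2.7 N at first, 7.2 N fully in. The hooks clear the keepers when both buttons are in by more than about 0.004 m; fully in, the faces are 36 mm apart.
- button_r (a joint): The same for the button on the -y side.
- module: Framed flat solar module, aluminium edge with dark blue-violet cells on its upper face, 110 x 60 mm and 12 mm thick, about 0.16 kg. Origin at the centre of its underside, x lengthwise, z up. Starts on the fixture's rails, length along the fixture's x; overhangs the rails 5 mm on each long side, so it can be gripped across its 60 mm width, midway between the rails; 28 mm free below.
- rest_free: The empty grey rest, fixed to the bench: plate 120 x 90 x 8 mm with two rubber-topped rails (16 x 50 mm, 50 along y) at x = +-35 mm, tops 36 mm above the bench, 28 mm above the plate. Origin at its centre on the bench, x along the 120 mm. A module lies on it lengthwise along x, underside at 36 mm. The two rests look alike; the other is occupied.
- rest_full: The other rest, same shape, on which the other module lies.
- other_module: Framed flat solar module, aluminium edge with dark blue-violet cells on its upper face, 110 x 60 mm and 12 mm thick, about 0.16 kg, like the one in the fixture; lies on the occupied rest and stays there. Origin at the centre of its underside, x along its length.
- meter: Yellow hand-held meter lying flat, 150 x 75 x 38 mm, bystander; origin at the centre of its underside.
- spool: Grey spool standing on its flange, 80 mm across, 35 mm tall, bystander; origin at the centre of its underside.
- jar: Amber jar with white lid, 64 mm across, 90 mm tall, bystander; origin at the centre of its underside.
- screwdriver: Red-handled screwdriver lying on the bench, 180 mm long, bystander; origin near its middle.
Mind the look-alikes: they are no part of the job. What is shaped like the rest_free but purple or red is not meant.

How it is judged:
By the outcome, as a careful person would: the job done as asked, in the order asked, and still so for the second after the job is handed in, with the robot touching nothing.
It also fails if it takes over 64 s, if anything falls off the work surface, if the arm or the gripper's body presses on something with over 40 N, if the wrist force passes 120 N, or if a joint passes its speed limit or range.

## Working session

There is one attempt and no reset: what is moved stays moved. The work goes in short steps, Python scripts to look and compute and a tool call to move; the robot and the scene stay as the last step left them, time stands still between calls to the robot, and variables do not carry over. Pictures are saved under pics/ and viewed, and the job is handed in when it is done.

Besides the shell and the picture viewer there is one more tool, called after "Request:" by a JSON object that holds its "name" and its "arguments". arm_command: Moves the arm, as the interface text tells. Its arguments: {"type":"object","properties":{"motion":{"type":"array","items":{"type":"number"}}},"required":["motion"]}

```bash
ls -la; mkdir -p pics
python3 - <<'E'
from cell import env
import cv2
for n in ("scene","top"):
    p,d=env.read_camera(n)
    cv2.imwrite(f"pics/{n}0.png",p[:,:,::-1])
    c=env.calibration(n); print(n,c)
s=env.state(); print(s)
E
```

```text
total 12
drwxr-xr-x  3 agent agent 4096 Dec  6 23:18 .
drwxr-xr-x 23 root  root  4096 Dec  6 23:18 ..
drwxr-xr-x  2 agent agent 4096 Dec  6 23:18 pics
scene {'fx': 489.72186621427977, 'fy': 489.72186621427977, 'cx': 324.48287346623454, 'cy': 237.1098423916007, 'cam_to_world': array([[ 3.25385882e-01,  5.75763842e-01, -7.50080013e-01,
         1.31427917e+03],
       [ 9.45463883e-01, -2.10604016e-01,  2.48483387e-01,
        -2.56133542e+02],
       [-1.49021135e-02, -7.90026548e-01, -6.12891491e-01,
         7.54697275e+02],
       [ 0.00000000e+00,  0.00000000e+00,  0.00000000e+00,
         1.00000000e+00]])}
top {'fx': 607.0126387213163, 'fy': 607.0126387213163, 'cx': 311.5803491808589, 'cy': 234.8067531797946, 'cam_to_world': array([[ 2.53099299e-02, -9.91387883e-01,  1.28489197e-01,
         3.11881123e+02],
       [-9.99598707e-01, -2.34623636e-02,  1.58726978e-02,
         1.69654142e+00],
       [-1.27213401e-02, -1.28839372e-01, -9.91583876e-01,
         1.59241932e+03],
       [ 0.00000000e+00,  0.00000000e+00,  0.00000000e+00,
         1.00000000e+00]])}
{'t': 0.1, 'joints': array([ 1.20340524e+00,  4.91466477e-01,  1.55941109e+00, -2.47696733e-05,
        1.09169172e+00, -1.05577050e-01]), 'qvel': array([-0.00066397, -0.00222159, -0.00153348,  0.0004274 ,  0.00026477,
       -0.00260049]), 'tau': array([ 2.33250183e-03, -6.13625622e+01, -2.58607990e+01,  6.93391054e-02,
        4.70677461e-02, -2.86940076e-05]), 'eef_pos': array([161.65948785, 603.49817177, 214.13278747]), 'tcp_rot': array([-3.14151158e+00,  9.73507475e-04,  1.30899376e+00]), 'ft_force': array([ 0.20640984, -0.22793633, -0.47209881]), 'moment': array([-0.00509437, -0.03808144,  0.01991843]), 'opening': 0.9993215880186584}
```

View pics/scene0.png

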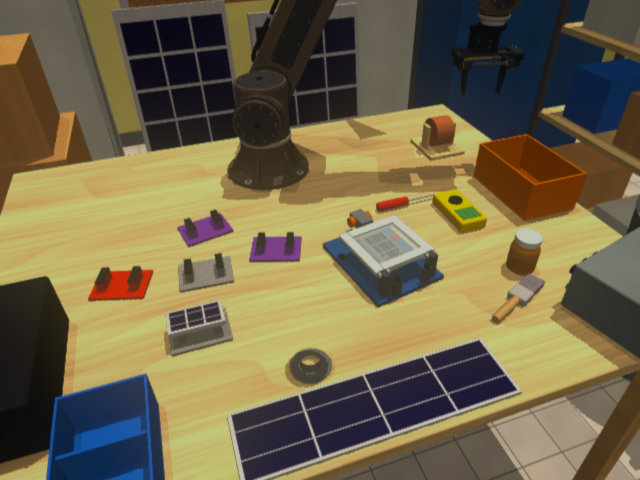

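View pics/top0.png

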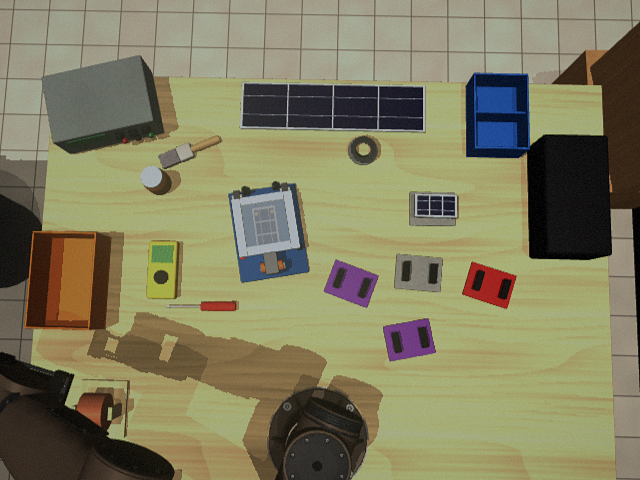

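The scene shows the blue fixture at top-camera pixel (268,232), with the catch towards the robot at (272,266) and the hinge at (263,190). What could be taken for rest_free:
- grey empty rest at (418,272)
- purple at (351,283)
- purple at (410,339)
- red at (490,285)
- occupied grey rest at (434,207)

By the description I choose the grey empty one at (418,272). Next I check it in a crop and measure.

```bash
cat > h.py <<'E'
from cell import env
import numpy as np, cv2
from scipy.spatial.transform import Rotation as Rn
def cloud(n):
    p,d=env.read_camera(n); c=env.calibration(n)
    v,u=np.mgrid[0:480,0:640]
    X=np.stack([(u-c['cx'])/c['fx']*d,(v-c['cy'])/c['fy']*d,d,np.ones_like(d)],-1)@c['cam_to_world'].T
    return p,d,X[...,:3]
def atz(n,px,z):
    c=env.calibration(n);T=c['cam_to_world']
    r=T[:3,:3]@np.array([(px[0]-c['cx'])/c['fx'],(px[1]-c['cy'])/c['fy'],1]);o=T[:3,3]
    return o+r*(z-o[2])/r[2]
def proj(n,X):
    c=env.calibration(n);T=np.linalg.inv(c['cam_to_world']);q=T[:3,:3]@np.asarray(X)+T[:3,3]
    return np.array([q[0]/q[2]*c['fx']+c['cx'],q[1]/q[2]*c['fy']+c['cy']])
def rect(xy):
    r=cv2.minAreaRect(np.asarray(xy,np.float32)); return r
def T():
    s=env.state(); return s['eef_pos'],Rn.from_euler('xyz',s['tcp_rot']).as_matrix(),s
E
python3 - <<'E'
from h import *
p,d,X=cloud("top")
np.savez("top0.npz",p=p,d=d,X=X)
cv2.imwrite("pics/topc1.png",cv2.resize(p[160:320,200:470,::-1],None,fx=2.9,fy=2.9,interpolation=cv2.INTER_CUBIC))
for l in ("fixture","hinge","catch","module","rest_free","rest_full","other_module"):
    r=env.spot_point("top",l)
    for a in r[:4]:
        u,v=a['location'];print(l,a['confidence'],np.round([u,v],1),X[int(round(v)),int(round(u))].round(1))
E
```

```text
fixture 0.82 [268.6 225.8] [529.9 135.1  64.9]
hinge 0.91 [259.3 191. ] [631.1 169.7   9.4]
catch 0.81 [272.9 269.4] [419.6 120.1  78.6]
catch 0.27 [361.6 153.4] [ 743.6 -102.9   -1.1]
rest_free 0.94 [490.3 285.4] [ 396.7 -438.2   11.2]
rest_free 0.93 [408.2 340.4] [ 250.3 -228.6    0.3]
rest_free 0.64 [415.1 272. ] [ 425.6 -244.4   11.1]
rest_free 0.6 [351.9 280. ] [401.2 -81.4   5.1]
rest_full 0.86 [431.4 209.6] [ 583.7 -279.2   47.6]
other_module 0.63 [434.2 206.3] [ 593.7 -286.3   51.1]
```

View pics/topc1.png

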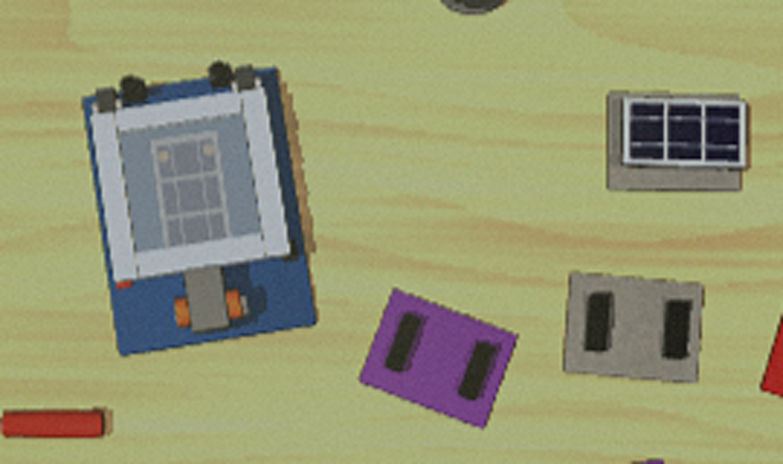

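The close crop confirms it. The grey empty rest is at crop pixel (634,327), the purple one at (438,358), and the red one is cut off at the right edge. Now I fit the poses.

Run:
```python
from h import *
z=np.load("top0.npz");p,d,X=z['p'],z['d'],z['X']
hsv=cv2.cvtColor(p,cv2.COLOR_RGB2HSV)
H,S,V=[hsv[...,i].astype(int) for i in range(3)]
def box(m,roi,zz,name):
    r=np.zeros_like(m);r[roi[1]:roi[3],roi[0]:roi[2]]=1
    m=(m&r.astype(bool)).astype(np.uint8)
    m=cv2.morphologyEx(m,cv2.MORPH_OPEN,np.ones((2,2),np.uint8))
    n,l,st,_=cv2.connectedComponentsWithStats(m)
    ys,xs=np.nonzero(m)
    w=np.array([atz("top",(x,y),zz)[:2] for x,y in zip(xs,ys)])
    R=rect(w);print(name,len(w),np.round(R[0],1),np.round(R[1],1),round(R[2],2),'pts\n',cv2.boxPoints(R).round(1));return m
box((H>100)&(H<120)&(S>120),(215,170,325,295),12,'fixture plate')
cx=box((S<60)&(V>60)&(V<190)|(V<60),(385,245,450,300),8,'rest_free')
for z0,m,n in((12,(H>100)&(H<120)&(S>120),'f'),):pass
cv2.imwrite("pics/m.png",np.hstack([cx*255]))
# orange buttons
m=(H>3)&(H<16)&(S>150)
ys,xs=np.nonzero(m[250:285,250:300]);print('orange',xs.mean()+250,ys.mean()+250,xs.min()+250,xs.max()+250,ys.min()+250,ys.max()+250)
for part in (xs<xs.mean(),xs>=xs.mean()):
    print(X[250:285,250:300][ys[part],xs[part]].mean(0).round(1), X[250:285,250:300][ys[part],xs[part]].max(0).round(1))
# rubber rails of rest
m=(V<70)
ys,xs=np.nonzero(m[245:300,385:450]);
k=xs<xs.mean()
for part in (k,~k):
    u,v=xs[part].mean()+385,ys[part].mean()+245
    print('rail',u,v,atz("top",(u,v),36).round(1))
```

```text
fixture plate 1085 [518.3 138.9] [235.6 176.7] 10.57 pts
 [[386.3 204.2]
 [418.7  30.5]
 [650.4  73.7]
 [618.  247.4]]
rest_free 1561 [ 422.2 -255.1] [119.1  89. ] 86.38 pts
 [[ 374.  -311.7]
 [ 462.9 -317.4]
 [ 470.4 -198.5]
 [ 381.6 -192.9]]
orange 271.90909090909093 265.64935064935065 261 282 260 272
[423.3 146.4  76.7] [434.4 151.2  87.1]
[432.3 103.   76.2] [443.3 108.7  83.4]
rail 405.73202614379085 270.4052287581699 [ 427.4 -216.8   36. ]
rail 432.830303030303 273.3272727272727 [ 421.6 -286.    36. ]
```

Run:
```python
from h import *
pos,R,s=T()
c=env.calibration("wrist")
Tw=np.eye(4);Tw[:3,:3]=R;Tw[:3,3]=pos
print((np.linalg.inv(Tw)@c['cam_to_world']).round(3),c['fx'],c['cx'],c['cy'])
for z in(66,72): print(atz("top",(272.9,269.4),z),atz("top",(271.9,265.6),z))
tgt=np.array([470,130,330.]);print('shift',R.T@(tgt-pos))
```

```text
[[ 1.00000e+00  1.00000e-03  0.00000e+00 -1.20000e-02]
 [-1.00000e-03  9.64000e-01  2.64000e-01 -7.51060e+01]
 [-0.00000e+00 -2.64000e-01  9.64000e-01 -1.69937e+02]
 [ 0.00000e+00  0.00000e+00  0.00000e+00  1.00000e+00]] 345.9087623557866 318.43527439537525 240.244415852569
[419.51003446 121.33757838  66.        ] [429.03462656 124.18212727  66.        ]
[419.08697019 120.86729723  72.        ] [428.57412333 123.70066487  72.        ]
shift [-377.76844532  420.3599501  -115.37105374]
```

```bash
cat >> h.py <<'E'
def rel(tgt,yaw):
    """shift (tool axes) and rotvec deg from the present pose to tool-down at tgt,yaw"""
    pos,R,s=T(); Rt=Rn.from_euler('xyz',[np.pi,0,yaw]).as_matrix()
    return (R.T@(np.array(tgt)-pos)).round(1), np.degrees(Rn.from_matrix(R.T@Rt).as_rotvec()).round(2)
E
python3 - <<'E'
from h import *
print(rel([450,125,250],np.radians(100.57)))
E
```

```text
(array([-387.8,  402.3,  -35.4]), array([  0.  ,   0.  , -25.57]))
```

Request:
{"name": "arm_command", "arguments": {"motion": [1, -12, 13, -1, 0, 0, -1, 1, -38, 40, -4, 0, 0, -3, 1, -70, 73, -7, 0, 0, -5, 1, -102, 106, -10, 0, 0, -7, 1, -134, 139, -13, 0, 0, -9, 1, -166, 172, -16, 0, 0, -11, 1, -198, 205, -19, 0, 0, -13, 1, -230, 238, -22, 0, 0, -15, 1, -262, 271, -25, 0, 0, -17, 1, -294, 304, -28, 0, 0, -19, 1, -326, 337, -31, 0, 0, -21, 1, -355, 367, -34, 0, 0, -23, 1, -376, 390, -35, 0, 0, -25, 1, -388, 402, -35, 0, 0, -25.6, 1, -388, 402, -35, 0, 0, -25.6, 1, -388, 402, -35, 0, 0, -25.6]}}

```text
t: 2.1
eef_pos: [449.4, 124.9, 249.6]
tcp_rot: [-3.141, -0.0, 1.755]
ft_force: [-0.5, 0.3, 0.0]
opening: 1.001
```

Run:
```python
from h import *
s=env.state();print(s['t'],s['eef_pos'],s['tcp_rot'],s['joints'])
p,d,X=cloud("wrist"); np.savez("w1.npz",p=p,d=d,X=X,**{k:v for k,v in env.calibration("wrist").items()})
cv2.imwrite("pics/w1.png",p[:,:,::-1])
for l in("catch","fixture","hinge","module"):
    for a in env.spot_point("wrist",l)[:2]:
        u,v=a['location'];print(l,a['confidence'],u,v,X[int(v),int(u)],atz("wrist",(u,v),66))
```

```text
2.1 [449.42659589 124.9493604  249.60693693] [-3.14147932e+00 -2.37004891e-04  1.75458658e+00] [ 1.29288306e-01  2.24644501e-01  1.88314523e+00  2.68212477e-04
  1.03392902e+00 -1.62543548e+00]
fixture 0.94 325.6 273.3 [505.16419493 143.58427865  67.2562841 ] [505.82279288 144.78518907  66.        ]
hinge 0.81 325.5 363.5 [6.60626783e+02 1.74889330e+02 5.10405907e-01] [616.66077519 166.2828016   66.        ]
```

View pics/w1.png

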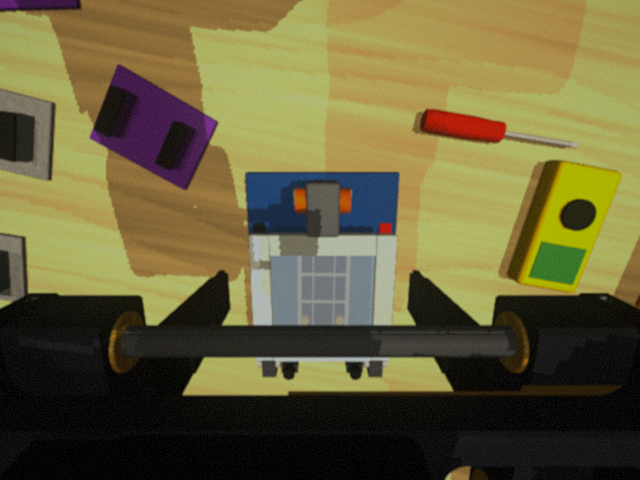

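The wrist view shows the fixture squarely aligned. The buttons are at (300,200) and (346,201), and the catch head is between them. I'll measure these precisely.

Run:
```python
from h import *
z=np.load("w1.npz");p,X=z['p'],z['X']
hsv=cv2.cvtColor(p,cv2.COLOR_RGB2HSV);H,S,V=[hsv[...,i].astype(int) for i in range(3)]
m=(H>3)&(H<18)&(S>150)&(V>60)
sl=np.s_[170:230,280:370]
ys,xs=np.nonzero(m[sl]);xs+=280;ys+=170
k=xs<323
for q in(k,~k):
    print('btn px',xs[q].min(),xs[q].max(),ys[q].min(),ys[q].max(),'X med',np.median(X[ys[q],xs[q]],0).round(1),X[ys[q],xs[q]].min(0).round(1),X[ys[q],xs[q]].max(0).round(1))
    for yy in (ys[q].min(),ys[q].max()): print(yy,X[yy,int(xs[q].mean())].round(1))
# head
for v in range(176,240,4): print(v,X[v,323].round(1), p[v,323])
# blue plate at z=12
b=((H>100)&(H<120)&(S>120)).astype(np.uint8); b[:150]=0;b[:,:230]=0;b[:,410:]=0;b[290:]=0
b=cv2.morphologyEx(b,cv2.MORPH_OPEN,np.ones((3,3)))
ys,xs=np.nonzero(b)
w=np.array([atz("wrist",(x,y),12)[:2] for x,y in zip(xs,ys)])
R=rect(w);print(R,cv2.boxPoints(R).round(1))
# front edge midpoint
yaw=np.radians(10.57);ex=np.array([np.cos(yaw),np.sin(yaw)]);ey=np.array([-ex[1],ex[0]])
f=w@ex;g=w@ey
print('front',np.percentile(f,1),'sides',np.percentile(g,[0.5,99.5]), 'fixture origin pred top',np.array([518.3,138.9])@ex,np.array([518.3,138.9])@ey)
```

```text
btn px 295 306 188 212 X med [430.3 103.8  77. ] [375.4  95.4  20.7] [443.5 111.8 419.6]
188 [426.7  99.6  12.2]
212 [442.6 105.6  74.9]
btn px 339 350 189 212 X med [422.4 147.6  77.1] [375.4 111.8  68.7] [435.4 154.1 419.6]
189 [412.2 145.   70.6]
212 [434.8 149.6  72.4]
176 [408.1 123.5  11.3] [ 42  78 122]
180 [412.6 124.4  12. ] [36 47 56]
184 [410.2 123.   79.5] [85 84 73]
188 [413.9 123.7  81.3] [95 93 80]
192 [417.7 124.4  81.1] [98 96 79]
196 [421.2 125.1  83.7] [101  97  83]
200 [425.5 125.9  80.7] [98 92 84]
204 [429.2 126.6  81.8] [97 96 83]
208 [433.3 127.4  80.9] [96 93 82]
212 [437.1 128.1  81.5] [104  98  88]
216 [440.8 128.8  82.6] [93 93 81]
220 [445.2 129.7  80.5] [97 96 86]
224 [449.5 130.5  79.5] [92 90 81]
228 [453.2 131.2  81.1] [93 88 78]
232 [457.7 132.1  79.3] [94 91 84]
236 [461.8 132.9  79.3] [109 109  95]Traceback (most recent call last):
  File "<stdin>", line 17, in <module>
  File "h.py", line 10, in atz
    c=env.calibration(n);T=c['cam_to_world']
ValueError: time passes only in moves, steps and waits
```

```bash
python3 - <<'E'
s=open('h.py').read()
s=s.replace("""    c=env.calibration(n);T=c['cam_to_world']
    r=""","""    c=n if isinstance(n,dict) else env.calibration(n);T=c['cam_to_world']
    r=""")
open('h.py','w').write(s)
E
python3 - <<'E'
from h import *
z=np.load("w1.npz");p,X=z['p'],z['X'];C={k:z[k] for k in('fx','fy','cx','cy','cam_to_world')}
hsv=cv2.cvtColor(p,cv2.COLOR_RGB2HSV);H,S,V=[hsv[...,i].astype(int) for i in range(3)]
b=((H>100)&(H<120)&(S>120)).astype(np.uint8); b[:150]=0;b[:,:230]=0;b[:,410:]=0;b[290:]=0
b=cv2.morphologyEx(b,cv2.MORPH_OPEN,np.ones((3,3)))
ys,xs=np.nonzero(b)
w=np.array([atz(C,(x,y),12)[:2] for x,y in zip(xs,ys)])
R=rect(w);print(R,cv2.boxPoints(R).round(1))
yaw=np.radians(10.57);ex=np.array([np.cos(yaw),np.sin(yaw)]);ey=np.array([-ex[1],ex[0]])
f=w@ex;g=w@ey
print('front',np.percentile(f,.5),'sides',np.percentile(g,[0.5,99.5]), 'plate centre top',np.array([518.3,138.9])@ex,np.array([518.3,138.9])@ey)
def fg(px,zz): a=atz(C,px,zz)[:2];return (a@ex).round(1),(a@ey).round(1)
print('head front top z81',fg((323,181.5),81))
for v0 in(200,):print('head sides',fg((306.5,200),81),fg((339,200),81))
print('button top z79 outer',fg((294.5,200),70),fg((351,200),70))
# orange rows with saturation extent at mid columns
m=(H>3)&(H<18)&(S>150)&(V>60)
for c in(298,301,345,348): r=np.nonzero(m[170:230,c])[0]+170;print(c,r.min(),r.max(),fg((c,r.min()),66),fg((c,r.max()),66))
cv2.imwrite("pics/w1c.png",cv2.resize(p[160:390,235:410,::-1],None,fx=3.4,fy=2.6,interpolation=cv2.INTER_CUBIC)[:600])
zt=np.load("top0.npz");cv2.imwrite("pics/t1c.png",cv2.resize(zt['p'][175:295,220:320,::-1],None,fx=5,fy=5,interpolation=cv2.INTER_CUBIC))
E
```

```text
((439.00347900390625, 127.87797546386719), (69.25218200683594, 176.49139404296875), 10.642765998840332) [[388.7 208.2]
 [421.3  34.8]
 [489.3  47.5]
 [456.7 221. ]]
front 420.32037977608866 sides [-42.26441534 132.71220511] plate centre top 534.9845948802073 41.46785792466841
head front top z81 (np.float64(423.3), np.float64(45.7))
head sides (np.float64(441.3), np.float64(29.5)) (np.float64(441.3), np.float64(61.5))
button top z79 outer (np.float64(443.0), np.float64(17.0)) (np.float64(443.0), np.float64(74.3))
298 188 212 (np.float64(431.4), np.float64(20.5)) (np.float64(456.1), np.float64(20.1))
301 189 212 (np.float64(432.4), np.float64(23.5)) (np.float64(456.1), np.float64(23.2))
345 189 212 (np.float64(432.3), np.float64(68.3)) (np.float64(456.1), np.float64(68.8))
348 189 212 (np.float64(432.3), np.float64(71.4)) (np.float64(456.1), np.float64(71.9))
```

View pics/w1c.png

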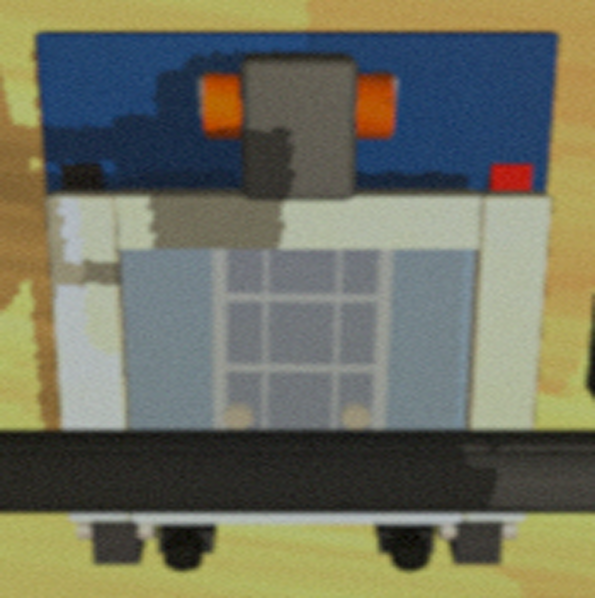

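View pics/t1c.png

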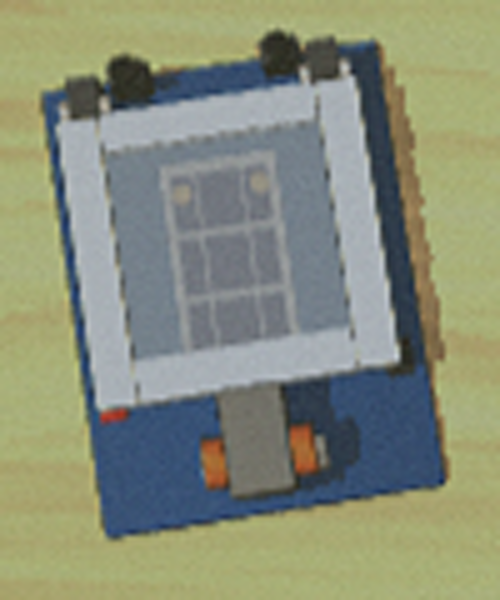

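Run:
```python
from h import *
print(rel([427.6,126.1,125],np.radians(100.57)))
```

```text
(array([  4.5, -21.2, 124.7]), array([ 0.01, -0.01,  0.1 ]))
```

Request:
{"name": "arm_command", "arguments": {"motion": [1, 2, -10, 15, 0, 0, 0, 1, 4, -20, 45, 0, 0, 0, 1, 4.5, -21, 80, 0, 0, 0, 1, 4.5, -21, 110, 0, 0, 0, 1, 4.5, -21, 124, 0, 0, 0, 1, 4.5, -21, 125, 0, 0, 0, 1, 4.5, -21, 125, 0, 0, 0]}}

```text
t: 3.05
eef_pos: [428.2, 125.8, 124.9]
tcp_rot: [-3.142, -0.0, 1.756]
ft_force: [-0.3, -0.6, 0.6]
opening: 1.003
```

Run:
```python
from h import *
s=env.state();print(s['t'],s['eef_pos'],s['tcp_rot'],s['ft_force'])
p,d,X=cloud("wrist"); C=env.calibration("wrist"); np.savez("w2.npz",p=p,d=d,X=X,**C)
cv2.imwrite("pics/w2.png",p[:,:,::-1])
hsv=cv2.cvtColor(p,cv2.COLOR_RGB2HSV);H,S,V=[hsv[...,i].astype(int) for i in range(3)]
m=((H>3)&(H<18)&(S>150)&(V>60)).astype(np.uint8)
n,l,st,ce=cv2.connectedComponentsWithStats(m)
for i in range(1,n):
    if st[i][4]>60: print(st[i],ce[i])
```

```text
3.05 [428.23208228 125.78852487 124.89401713] [-3.14150117e+00 -8.38325268e-05  1.75636144e+00] [-0.30801665 -0.63915528  0.57775109]
[ 454  121  129   48 2371] [512.44495993 146.15858288]
[276 240  17  37 593] [283.99494098 258.08600337]
[343 240  17  36 554] [350.59927798 257.87545126]
```

View pics/w2.png

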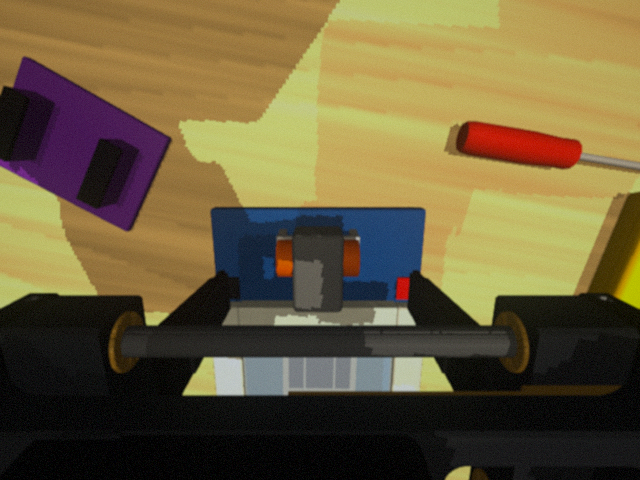

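Run:
```python
from h import *
z=np.load("w2.npz");C={k:z[k] for k in('fx','fy','cx','cy','cam_to_world')}
yaw=np.radians(10.6);ex=np.array([np.cos(yaw),np.sin(yaw)]);ey=np.array([-ex[1],ex[0]])
b=(np.arctan((239.5-C['cy'])/C['fy'])+np.arctan((276.5-C['cy'])/C['fy']))/2
v=C['cy']+C['fy']*np.tan(b);q=atz(C,(317.8,v),66)[:2];print(v,q,q@ex,q@ey)
pos,R,s=T();print(pos[:2]@ex,pos[:2]@ey, R.T@(np.r_[q,47]-pos))
for px in((319,230),(319,309)): a=atz(C,px,81)[:2];print(a@ex,a@ey)
a=atz(C,(319,208),12)[:2];print(a@ex)
```

```text
257.94948986246806 [429.14405099 125.86125467] 444.9732053775683 44.77184851406724
444.2947980102961 44.82806522303453 [-5.85518223e-02  6.01751310e-01  7.83274081e+01]
421.2764485454349 45.53507691572051
476.49062421590213 45.64094309732403
419.3496562068392
```

Request:
{"name": "arm_command", "arguments": {"motion": [1, 0, -0.5, 12, 0, 0, 0, 1, 0, -0.5, 32, 0, 0, 0, 1, 0, -0.5, 54, 0, 0, 0, 1, 0, -0.5, 70, 0, 0, 0, 1, 0, -0.5, 77.5, 0, 0, 0, 1, 0, -0.5, 78, 0, 0, 0, 1, 0, -0.5, 78, 0, 0, 0]}}

```text
t: 3.8
eef_pos: [428.1, 125.5, 47.4]
tcp_rot: [3.14, -0.0, 1.756]
ft_force: [-0.4, -0.1, 0.3]
opening: 0.997
```

Request:
{"name": "arm_command", "arguments": {"motion": [-1, 0, 0, 0, 0, 0, 0, -1, 0, 0, 0, 0, 0, 0, -1, 0, 0, 0, 0, 0, 0, -1, 0, 0, 0, 0, 0, 0, -1, 0, 0, 0, 0, 0, 0, -1, 0, 0, 0, 0, 0, 0, -1, 0, 0, 0, 0, 0, 0, -1, 0, 0, 0, 0, 0, 0]}}

```text
t: 4.6
eef_pos: [427.7, 125.4, 46.6]
tcp_rot: [3.142, -0.0, 1.756]
ft_force: [-0.7, -0.2, 2.0]
opening: 0.38
```

Run:
```python
from h import *
s=env.state();print(s)
p,d=env.read_camera("wrist");cv2.imwrite("pics/w3.png",p[:,:,::-1])
```

```text
{'t': 4.6, 'joints': array([ 1.36695929e-01,  5.24180278e-01,  2.14908339e+00,  2.02211451e-04,
        4.68277998e-01, -1.61923930e+00]), 'qvel': array([ 0.00020017,  0.00046648, -0.00170177, -0.0006798 ,  0.00033157,
        0.00208278]), 'tau': array([ 1.13626840e-01, -4.78133154e+01, -1.08515427e+01,  2.00467726e-02,
        2.74834468e-02, -4.08764436e-04]), 'eef_pos': array([427.67854722, 125.37436742,  46.6467586 ]), 'tcp_rot': array([ 3.14153731e+00, -8.87016338e-05,  1.75575479e+00]), 'ft_force': array([-0.70614236, -0.23486251,  1.95772607]), 'moment': array([0.00239404, 0.00310605, 0.00236163]), 'opening': 0.3795008763474119}
```

View pics/w3.png

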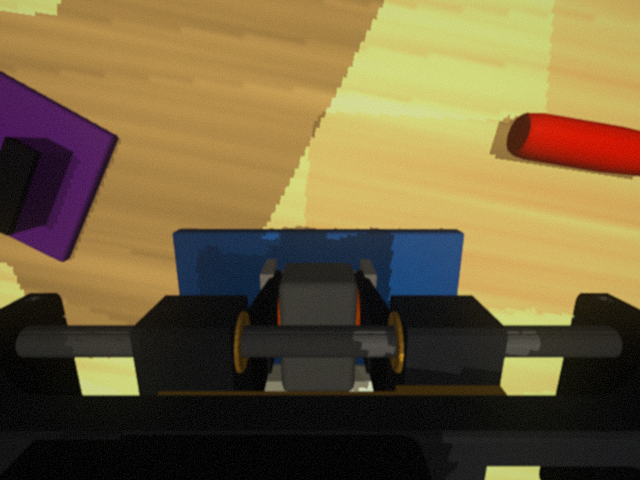

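```bash
python3 -c "
import math
th=[.01,.03,.06,.1,.15,.2,.25,.3,.35,.4,.45,.5,.55,.6,.65,.69,.72,.74,.75,.75]
print([(round(190*(1-math.cos(t)),1),round(-190*math.sin(t),1)) for t in th])"
```

```text
[(0.0, -1.9), (0.1, -5.7), (0.3, -11.4), (0.9, -19.0), (2.1, -28.4), (3.8, -37.7), (5.9, -47.0), (8.5, -56.1), (11.5, -65.2), (15.0, -74.0), (18.9, -82.6), (23.3, -91.1), (28.0, -99.3), (33.2, -107.3), (38.7, -115.0), (43.5, -120.9), (47.2, -125.3), (49.7, -128.1), (51.0, -129.5), (51.0, -129.5)]
```

Request:
{"name": "arm_command", "arguments": {"motion": [-1, 0, 0, -1.9, 0, 0, 0, -1, 0, 0.1, -5.7, 0, 0, 0, -1, 0, 0.3, -11.4, 0, 0, 0, -1, 0, 0.9, -19, 0, 0, 0, -1, 0, 2.1, -28.4, 0, 0, 0, -1, 0, 3.8, -37.7, 0, 0, 0, -1, 0, 5.9, -47, 0, 0, 0, -1, 0, 8.5, -56.1, 0, 0, 0, -1, 0, 11.5, -65.2, 0, 0, 0, -1, 0, 15, -74, 0, 0, 0, -1, 0, 18.9, -82.6, 0, 0, 0, -1, 0, 23.3, -91.1, 0, 0, 0, -1, 0, 28, -99.3, 0, 0, 0, -1, 0, 33.2, -107.3, 0, 0, 0, -1, 0, 38.7, -115, 0, 0, 0, -1, 0, 43.5, -120.9, 0, 0, 0, -1, 0, 47.2, -125.3, 0, 0, 0, -1, 0, 49.7, -128.1, 0, 0, 0, -1, 0, 51, -129.5, 0, 0, 0, -1, 0, 51, -129.5, 0, 0, 0]}}

```text
t: 6.65
eef_pos: [476.9, 134.3, 175.9]
tcp_rot: [-3.139, 0.0, 1.756]
ft_force: [-2.0, -5.2, -2.3]
opening: 0.375
```

Run:
```python
from h import *
s=env.state();print(s['t'],s['eef_pos'],s['ft_force'],s['moment'],s['opening'])
p,d=env.read_camera("wrist");cv2.imwrite("pics/w4.png",p[:,:,::-1])
p,d=env.read_camera("scene");cv2.imwrite("pics/s4.png",p[100:340,250:570,::-1].repeat(2,0).repeat(2,1))
import math
print([(round(190*(math.cos(.75)-math.cos(t)),1),round(190*(math.sin(.75)-math.sin(t)),1)) for t in [.76,.78,.81,.85,.9,.95,1,1.05,1.1,1.15,1.2,1.25,1.3,1.35,1.4,1.45,1.5,1.53,1.55,1.55]])
```

```text
6.65 [476.88827115 134.25234157 175.88962604] [-1.95001465 -5.20379784 -2.32963572] [-0.88424192  0.6673694  -0.06420708] 0.37469448506628067
[(1.3, -1.4), (3.9, -4.1), (8.0, -8.1), (13.6, -13.2), (20.9, -19.3), (28.5, -25.0), (36.4, -30.4), (44.5, -35.3), (52.8, -39.8), (61.4, -43.9), (70.2, -47.6), (79.1, -50.8), (88.2, -53.6), (97.4, -55.9), (106.7, -57.7), (116.1, -59.1), (125.6, -60.0), (131.3, -60.3), (135.1, -60.4), (135.1, -60.4)]
```

View pics/s4.png

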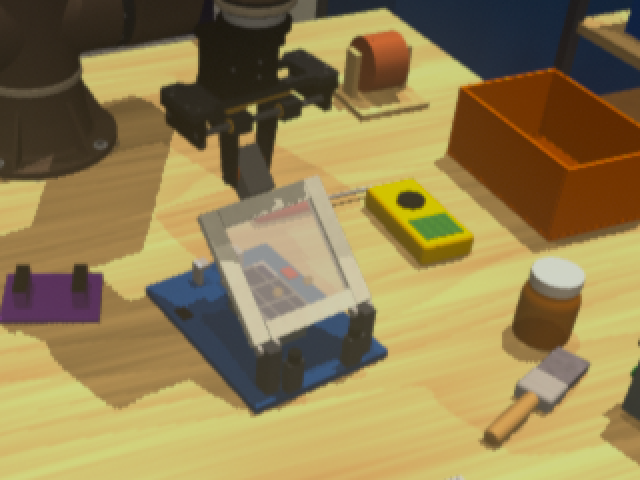

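View pics/w4.png

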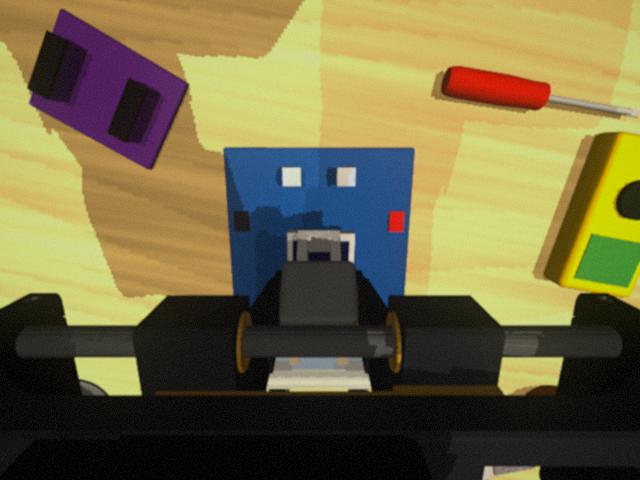

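The cover is up at about 0.75 rad and still pinched; the scene crop shows the catch between the fingers at (255,170). I'm continuing the arc.

Request:
{"name": "arm_command", "arguments": {"motion": [-1, 0, 1.3, -1.4, 0, 0, 0, -1, -0.2, 3.9, -4.1, 0, 0, 0, -1, -0.4, 8, -8.1, 0, 0, 0, -1, -0.6, 13.6, -13.2, 0, 0, 0, -1, -0.8, 20.9, -19.3, 0, 0, 0, -1, -1, 28.5, -25, 0, 0, 0, -1, -1, 36.4, -30.4, 0, 0, 0, -1, -1, 44.5, -35.3, 0, 0, 0, -1, -1, 52.8, -39.8, 0, 0, 0, -1, -1, 61.4, -43.9, 0, 0, 0, -1, -1, 70.2, -47.6, 0, 0, 0, -1, -1, 79.1, -50.8, 0, 0, 0, -1, -1, 88.2, -53.6, 0, 0, 0, -1, -1, 97.4, -55.9, 0, 0, 0, -1, -1, 106.7, -57.7, 0, 0, 0, -1, -1, 116.1, -59.1, 0, 0, 0, -1, -1, 125.6, -60, 0, 0, 0, -1, -1, 131.3, -60.3, 0, 0, 0, -1, -1, 135.1, -60.4, 0, 0, 0, -1, -1, 135.1, -60.4, 0, 0, 0]}}

```text
t: 8.75
eef_pos: [612.0, 159.2, 237.3]
tcp_rot: [3.139, -0.001, 1.756]
ft_force: [-2.8, 4.9, 4.8]
opening: 0.373
```

Run:
```python
from h import *
s=env.state();print(s['t'],s['eef_pos'],s['ft_force'],s['moment'],s['opening'])
p,d=env.read_camera("scene");cv2.imwrite("pics/s5.png",p[60:300,250:570,::-1].repeat(2,0).repeat(2,1))
import math
print([(round(190*(math.cos(1.55)-math.cos(t)),1),round(190*(math.sin(1.55)-math.sin(t)),1)) for t in [1.56,1.58,1.6,1.62,1.64,1.66,1.68,1.7,1.72,1.735,1.75,1.76,1.77,1.78,1.785,1.79,1.795,1.8]])
```

```text
8.75 [612.00678923 159.2360524  237.30463447] [-2.83328432  4.92120995  4.82298485] [ 0.71108607  0.65390342 -0.05572315] 0.3733986598313415
[(1.9, -0.0), (5.7, -0.0), (9.5, 0.0), (13.3, 0.2), (17.1, 0.4), (20.9, 0.7), (24.7, 1.1), (28.4, 1.5), (32.2, 2.1), (35.0, 2.5), (37.8, 3.0), (39.7, 3.3), (41.5, 3.7), (43.4, 4.1), (44.3, 4.3), (45.3, 4.5), (46.2, 4.7), (47.1, 4.9)]
```

View pics/s5.png

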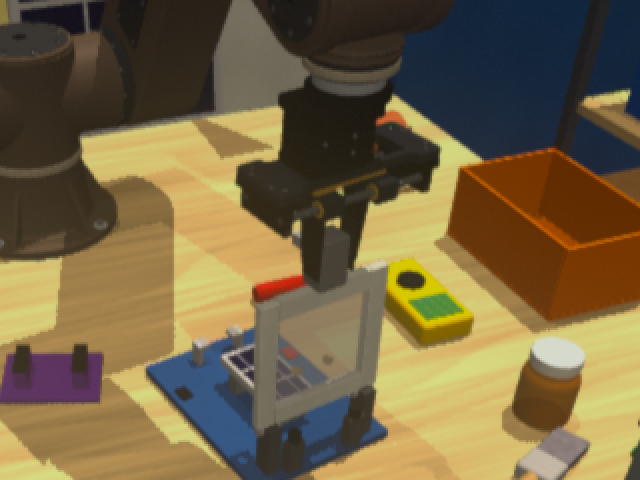

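The cover is upright. Now slowly to the stop.

Request:
{"name": "arm_command", "arguments": {"motion": [-1, 0.1, 1.9, 0, 0, 0, 0, -1, 0.2, 5.7, 0, 0, 0, 0, -1, 0.3, 9.5, 0, 0, 0, 0, -1, 0.4, 13.3, 0.2, 0, 0, 0, -1, 0.5, 17.1, 0.4, 0, 0, 0, -1, 0.5, 20.9, 0.7, 0, 0, 0, -1, 0.5, 24.7, 1.1, 0, 0, 0, -1, 0.5, 28.4, 1.5, 0, 0, 0, -1, 0.5, 32.2, 2.1, 0, 0, 0, -1, 0.5, 35, 2.5, 0, 0, 0, -1, 0.5, 37.8, 3, 0, 0, 0, -1, 0.5, 39.7, 3.3, 0, 0, 0, -1, 0.5, 41.5, 3.7, 0, 0, 0, -1, 0.5, 43.4, 4.1, 0, 0, 0, -1, 0.5, 43.4, 4.1, 0, 0, 0]}}

```text
t: 10.3
eef_pos: [654.4, 167.1, 232.9]
tcp_rot: [3.14, 0.0, 1.756]
ft_force: [-1.4, 1.5, 4.1]
opening: 0.377
```

Run:
```python
from h import *
s=env.state();print(s['t'],s['eef_pos'],s['ft_force'],s['moment'],s['opening'])
```

```text
10.3 [654.35575692 167.13311954 232.91429813] [-1.44741767  1.50679203  4.13743568] [ 0.34458219  0.41507355 -0.00284572] 0.3772802596110644
```

Request:
{"name": "arm_command", "arguments": {"motion": [-1, 0, 0.8, 0.2, 0, 0, 0, -1, 0, 1.6, 0.4, 0, 0, 0, -1, 0, 2.4, 0.6, 0, 0, 0, -1, 0, 3.2, 0.8, 0, 0, 0, -1, 0, 4, 1, 0, 0, 0, -1, 0, 4, 1, 0, 0, 0]}}

```text
t: 10.9
eef_pos: [658.2, 167.8, 232.0]
tcp_rot: [3.139, 0.0, 1.756]
ft_force: [-0.1, 2.7, 5.2]
opening: 0.373
```

Request:
{"name": "arm_command", "arguments": {"motion": [-1, 0, 0.7, 0.2, 0, 0, 0, -1, 0, 1.4, 0.4, 0, 0, 0, -1, 0, 2.1, 0.6, 0, 0, 0, -1, 0, 2.8, 0.8, 0, 0, 0, -1, 0, 2.8, 0.8, 0, 0, 0]}}

```text
t: 11.4
eef_pos: [661.0, 168.3, 231.3]
tcp_rot: [3.139, 0.0, 1.756]
ft_force: [-1.3, 2.1, 5.5]
opening: 0.371
```

Run:
```python
from h import *
s=env.state();print(s['t'],s['eef_pos'],s['ft_force'],s['moment'],s['opening'])
p,d=env.read_camera("scene");cv2.imwrite("pics/s6.png",p[60:300,250:570,::-1].repeat(2,0).repeat(2,1))
```

```text
11.4 [661.03132183 168.33437031 231.34111087] [-1.33364784  2.10736132  5.52914398] [0.37959986 0.49263161 0.00286554] 0.37111363256828694
```

View pics/s6.png

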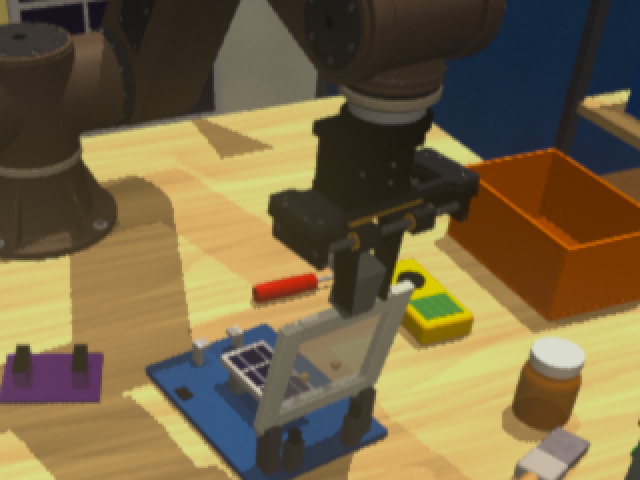

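Request:
{"name": "arm_command", "arguments": {"motion": [-1, 0, 0.7, 0.2, 0, 0, 0, -1, 0, 1.4, 0.4, 0, 0, 0, -1, 0, 2.1, 0.5, 0, 0, 0, -1, 0, 2.8, 0.7, 0, 0, 0, -1, 0, 2.8, 0.7, 0, 0, 0]}}

```text
t: 11.95
eef_pos: [663.8, 168.9, 230.6]
tcp_rot: [3.139, 0.0, 1.756]
ft_force: [-1.0, 1.8, 5.5]
opening: 0.373
```

```bash
cat > ang.py <<'E'
from h import *
p,d,X=cloud("scene")
yaw=np.radians(10.6);ex=np.array([np.cos(yaw),np.sin(yaw)]);ey=np.array([-ex[1],ex[0]])
f=X[...,0]*ex[0]+X[...,1]*ex[1]-549;g=X[...,0]*ey[0]+X[...,1]*ey[1]-45
hsv=cv2.cvtColor(p,cv2.COLOR_RGB2HSV);S,V=hsv[...,1].astype(int),hsv[...,2].astype(int)
m=(d>0)&(f>60)&(f<160)&(abs(g)<85)&(X[...,2]>85)&(X[...,2]<225)&(S<90)&(V>90)
m[:, :]=m
print(m.sum())
F,Z,G=f[m],X[...,2][m],g[m]
for it in range(4):
    A=np.c_[Z,G,np.ones_like(Z)];c=np.linalg.lstsq(A,F,rcond=None)[0]
    r=F-A@c;k=abs(r)<max(4,1.5*r.std());F,Z,G=F[k],Z[k],G[k]
print('slope',c,'theta',np.pi/2+np.arctan(c[0]),'n',len(F),'res',r.std())
p2=p.copy();p2[m]=[255,0,255]
cv2.imwrite("pics/%s.png"%__import__('sys').argv[1],p2[60:300,250:570,::-1].repeat(2,0).repeat(2,1))
s=env.state();print(s['t'],s['eef_pos'],s['ft_force'],s['opening'])
E
python3 ang.py s7
```

```text
2199
slope [2.42969441e-01 7.45537943e-04 7.50818945e+01] theta 1.8091471263761925 n 1971 res 1.9727429018131744
12.0 [663.76456868 168.88144108 230.58953239] [-0.1353378   2.35290064  6.16989146] 0.3703622476143894
```

View pics/s7.png

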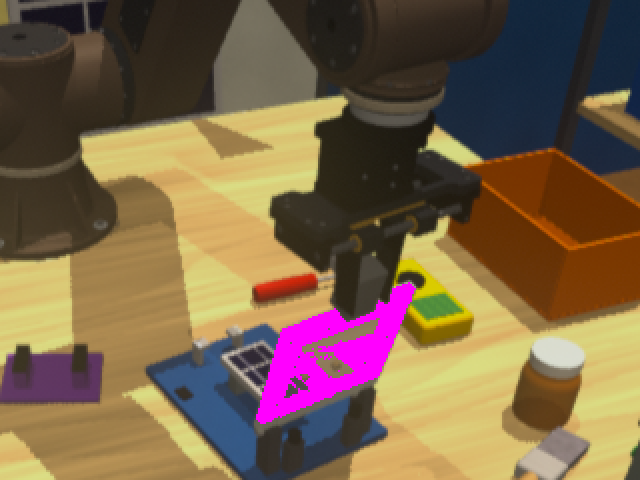

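The measured cover angle is 1.81, so it is on its stop. I release gradually.

Request:
{"name": "arm_command", "arguments": {"motion": [-0.1, 0, 0, 0, 0, 0, 0, 0, 0, 0, 0, 0, 0, 0, 0.2, 0, 0, 0, 0, 0, 0, 0.4, 0, 0, 0, 0, 0, 0, 0.6, 0, 0, 0, 0, 0, 0, 0.6, 0, 0, 0, 0, 0, 0]}}

```text
t: 12.6
eef_pos: [662.7, 168.6, 229.4]
tcp_rot: [-3.141, 0.0, 1.756]
ft_force: [0.3, 0.8, 0.3]
opening: 0.77
```

```bash
python3 ang.py s8
python3 - <<'E'
from h import *
p,d=env.read_camera("wrist");cv2.imwrite("pics/w8.png",p[:,:,::-1])
E
```

```text
2159
slope [2.49921381e-01 9.92683719e-04 7.43843424e+01] theta 1.8157009945856561 n 1929 res 1.9564106288778336
12.65 [662.71384207 168.6804595  229.47345921] [-0.02502757 -0.44701613 -0.26580187] 0.7834944404561761
```

View pics/w8.png

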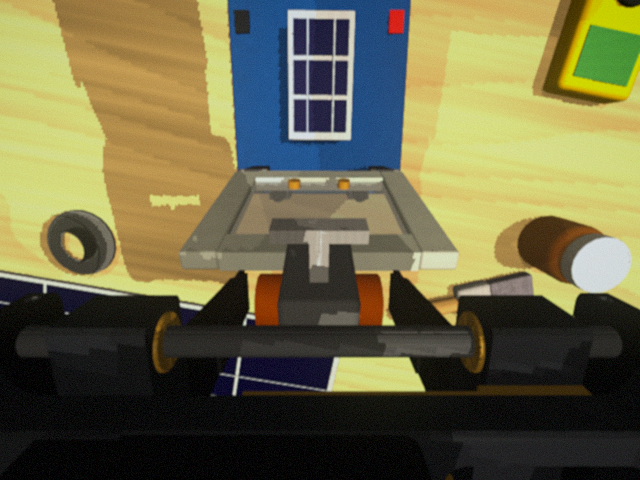

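Run:
```python
from h import *
print(rel([531.4,145.2,200],np.radians(100.6)))
```

```text
(array([   1.1, -133.4,   29.6]), array([-0.03,  0.01, -0.  ]))
```

Request:
{"name": "arm_command", "arguments": {"motion": [0.9, 0, 0, -6, 0, 0, 0, 1, 0, 0, -20, 0, 0, 0, 1, 0, 0, -40, 0, 0, 0, 1, 0, 0, -58, 0, 0, 0, 1, 0, -4, -72, 0, 0, 0, 1, 0, -18, -76, 0, 0, 0, 1, 0.5, -45, -76, 0, 0, 0, 1, 1, -80, -70, 0, 0, 0, 1, 1, -110, -50, 0, 0, 0, 1, 1, -127, -20, 0, 0, 0, 1, 1, -133, 10, 0, 0, 0, 1, 1, -133, 27, 0, 0, 0, 1, 1, -133, 30, 0, 0, 0, 1, 1, -133, 30, 0, 0, 0]}}

```text
t: 14.1
eef_pos: [532.1, 145.4, 200.5]
tcp_rot: [3.141, -0.0, 1.756]
ft_force: [-0.2, 0.2, 0.5]
opening: 0.996
```

Run:
```python
from h import *
s=env.state();print(s['t'],s['eef_pos'],s['ft_force'])
p,d,X=cloud("wrist"); C=env.calibration("wrist"); np.savez("w9.npz",p=p,d=d,X=X,**C)
cv2.imwrite("pics/w9.png",p[:,:,::-1])
for a in env.spot_point("wrist","module")[:3]: print(a, atz(C,a['location'],40).round(1))
```

```text
14.1 [532.07028664 145.4186168  200.52174059] [-0.2180889   0.21759831  0.53651022]
{'location': [321.7, 219.9], 'confidence': 0.95} [527.1 148.1  40. ]
```

View pics/w9.png

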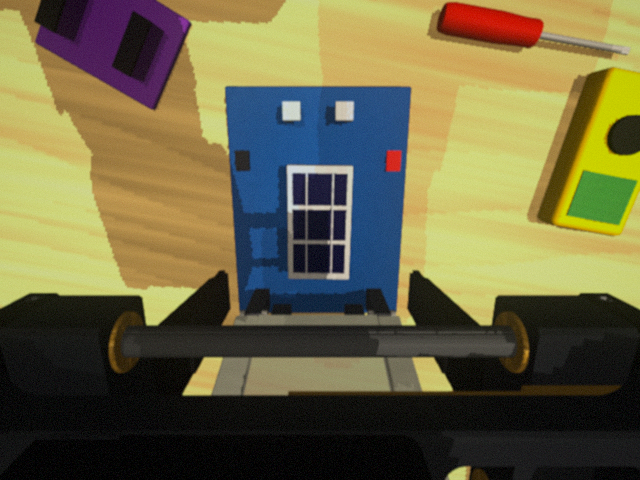

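Run:
```python
from h import *
z=np.load("w9.npz");p,X=z['p'],z['X'];C={k:z[k] for k in('fx','fy','cx','cy','cam_to_world')}
hsv=cv2.cvtColor(p,cv2.COLOR_RGB2HSV);H,S,V=[hsv[...,i].astype(int) for i in range(3)]
print(X[222,300],X[222,340],X[180,320],X[262,320])
m=((X[...,2]>44)&(X[...,2]<62)).astype(np.uint8);m2=((S<70)&(V>110)).astype(np.uint8)
for name,mm in(('depth',m),('white',m2)):
    mm=mm.copy();mm[:150]=0;mm[292:]=0;mm[:,:275]=0;mm[:,365:]=0
    mm=cv2.morphologyEx(mm,cv2.MORPH_OPEN,np.ones((3,3)))
    ys,xs=np.nonzero(mm);w=np.array([atz(C,(x,y),52)[:2] for x,y in zip(xs,ys)])
    R=rect(w);print(name,len(w),R)
q=np.array([atz(C,c,52)[:2] for c in((286.5,165.5),(352.5,165.5),(349.5,279.5),(288.5,279.5))]);print(q.mean(0),np.linalg.norm(q-np.roll(q,-1,0),axis=1),np.degrees(np.arctan2(*(q[3]+q[2]-q[0]-q[1])[::-1])))
c=(q.mean(0));print(rel([*q.mean(0),30],np.radians(100.6)))
```

```text
[529.90511127 127.85641568  53.89717982] [523.11122305 164.74546989  53.23698476] [488.25645921 139.03522944  53.12696935] [565.79032326 153.72897543  52.43721272]
depth 7208 ((529.3318481445312, 145.76058959960938), (110.17050170898438, 59.86045455932617), 9.923699378967285)
white 2445 ((529.110595703125, 145.6558837890625), (110.57286071777344, 60.789398193359375), 9.942292213439941)
[529.87679004 146.19538505] [ 59.54915419 110.13559154  60.19628116 110.13260467] 10.450089580891538
(array([  1.2,  -2.7, 171.1]), array([0.1, 0. , 0. ]))
```

Request:
{"name": "arm_command", "arguments": {"motion": [1, 0.5, -2, 15, 0, 0, 0.3, 1, 0.9, -3.2, 45, 0, 0, 0.3, 1, 0.9, -3.2, 80, 0, 0, 0.3, 1, 0.9, -3.2, 115, 0, 0, 0.3, 1, 0.9, -3.2, 145, 0, 0, 0.3, 1, 0.9, -3.2, 163, 0, 0, 0.3, 1, 0.9, -3.2, 171, 0, 0, 0.3, 1, 0.9, -3.2, 171.5, 0, 0, 0.3, 1, 0.9, -3.2, 171.5, 0, 0, 0.3]}}

```text
t: 15.1
eef_pos: [529.2, 145.8, 29.5]
tcp_rot: [3.14, -0.0, 1.751]
ft_force: [0.6, -0.2, 0.6]
opening: 1.002
```

Request:
{"name": "arm_command", "arguments": {"motion": [0.4, 0, 0, 0, 0, 0, 0, 0.3, 0, 0, 0, 0, 0, 0, 0, 0, 0, 0, 0, 0, 0, -0.3, 0, 0, 0, 0, 0, 0, -0.6, 0, 0, 0, 0, 0, 0, -1, 0, 0, 0, 0, 0, 0, -1, 0, 0, 0, 0, 0, 0]}}

```text
t: 15.8
eef_pos: [528.6, 145.7, 28.6]
tcp_rot: [3.141, -0.0, 1.751]
ft_force: [-0.9, -0.6, 2.9]
opening: 0.629
```

Run:
```python
from h import *
s=env.state();print(s['t'],s['eef_pos'],s['tcp_rot'],s['ft_force'],s['moment'],s['opening'],s['joints'])
```

```text
15.8 [528.58246985 145.67219971  28.56877224] [ 3.14143931e+00 -4.77763196e-05  1.75059327e+00] [-0.8672805  -0.62847275  2.93236596] [0.0167458  0.07760925 0.05935396] 0.6287763895977132 [ 1.48405093e-01  6.43270146e-01  1.90983235e+00  9.47162620e-05
  5.88338400e-01 -1.60226696e+00]
```

Module gripped: opening 59.7 mm. Now I lift it straight up gently.

Request:
{"name": "arm_command", "arguments": {"motion": [-1, 0, 0, -2, 0, 0, 0, -1, 0, 0, -8, 0, 0, 0, -1, 0, 0, -20, 0, 0, 0, -1, 0, 0, -40, 0, 0, 0, -1, 0, 0, -65, 0, 0, 0, -1, 0, 0, -95, 0, 0, 0, -1, 0, 0, -125, 0, 0, 0, -1, 0, 0, -150, 0, 0, 0, -1, 0, 0, -165, 0, 0, 0, -1, 0, 0, -170, 0, 0, 0, -1, 0, 0, -170, 0, 0, 0]}}

```text
t: 16.9
eef_pos: [528.5, 145.7, 199.2]
tcp_rot: [3.14, -0.0, 1.751]
ft_force: [-0.5, -0.3, -3.0]
opening: 0.63
```

Run:
```python
from h import *
s=env.state();print(s['t'],s['eef_pos'],s['tcp_rot'],s['ft_force'],s['moment'],s['opening'])
p,d=env.read_camera("wrist");cv2.imwrite("pics/w10.png",p[:,:,::-1])
p,d=env.read_camera("scene");cv2.imwrite("pics/s10.png",p[60:300,150:570,::-1].repeat(2,0).repeat(2,1)[:,:800])
print(rel([512,-250,205],s['tcp_rot'][2]))
```

```text
16.9 [528.54862009 145.70458234 199.24809252] [ 3.14019791e+00 -3.29690046e-05  1.75063355e+00] [-0.48909901 -0.25012359 -3.00916674] [0.09388366 0.05106838 0.03690509] 0.6303390506647464
(array([-386.4,  -86.6,   -7.1]), array([-0.06, -0.01, -0.01]))
```

View pics/w10.png

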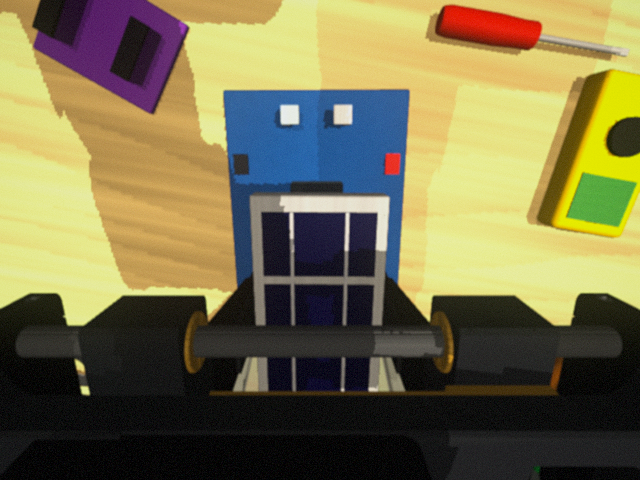

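View pics/s10.png

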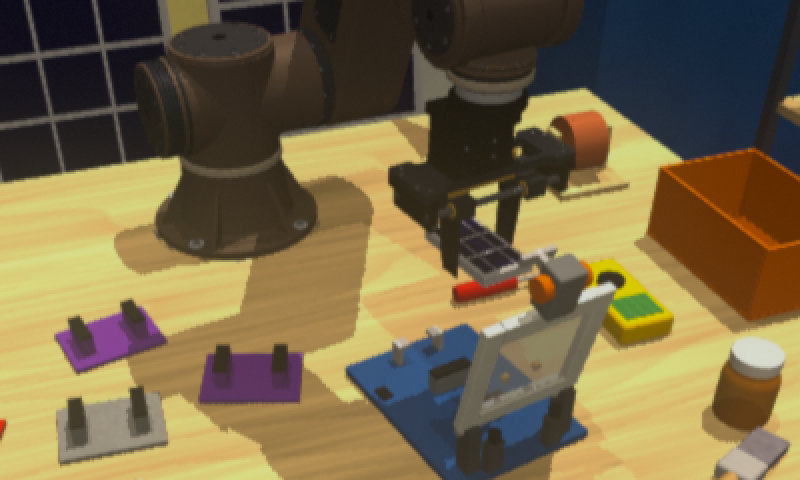

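Request:
{"name": "arm_command", "arguments": {"motion": [-1, -8, -2, 0, 0, 0, 0, -1, -30, -7, -2, 0, 0, 0, -1, -65, -15, -4, 0, 0, 0, -1, -105, -24, -6, 0, 0, 0, -1, -145, -33, -7, 0, 0, 0, -1, -185, -42, -7, 0, 0, 0, -1, -225, -51, -7, 0, 0, 0, -1, -265, -60, -7, 0, 0, 0, -1, -305, -69, -7, 0, 0, 0, -1, -345, -78, -7, 0, 0, 0, -1, -372, -84, -7, 0, 0, 0, -1, -384, -87, -7, 0, 0, 0, -1, -386, -87, -7, 0, 0, 0, -1, -386, -87, -7, 0, 0, 0]}}

```text
t: 18.4
eef_pos: [511.7, -249.1, 205.0]
tcp_rot: [-3.141, -0.001, 1.75]
ft_force: [0.3, 0.2, -1.4]
opening: 0.627
```

Run:
```python
from h import *
s=env.state();print(s['t'],s['eef_pos'],s['tcp_rot'],s['ft_force'],s['moment'],s['opening'])
p,d,X=cloud("wrist"); C=env.calibration("wrist"); np.savez("w11.npz",p=p,d=d,X=X,pos=s['eef_pos'],rot=s['tcp_rot'],**C)
cv2.imwrite("pics/w11.png",p[:,:,::-1])
```

```text
18.4 [ 511.74438367 -249.14056935  204.96665682] [-3.14099250e+00 -9.09544526e-04  1.75038545e+00] [ 0.30970706  0.22063621 -1.41410687] [ 0.01513705  0.10342109 -0.00073253] 0.6271658164918951
```

View pics/w11.png

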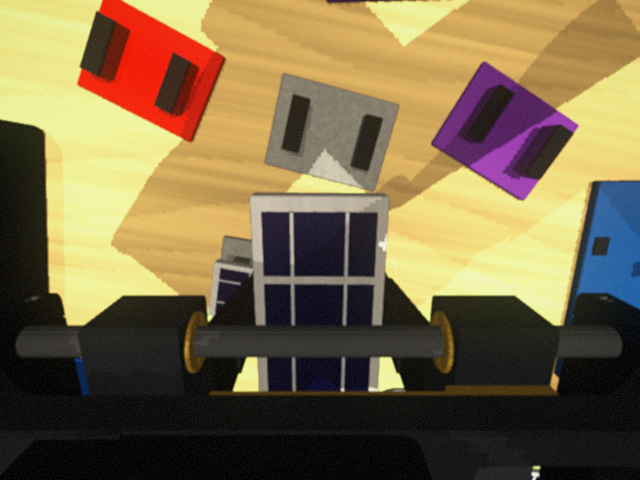

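Run:
```python
from h import *
z=np.load("w11.npz");p,X=z['p'],z['X'];C={k:z[k] for k in('fx','fy','cx','cy','cam_to_world')}
hsv=cv2.cvtColor(p,cv2.COLOR_RGB2HSV);H,S,V=[hsv[...,i].astype(int) for i in range(3)]
m=((S<75)&(V>50)|(V<60)).astype(np.uint8);m[:60]=0;m[192:]=0;m[:,:255]=0;m[:,410:]=0
m=cv2.morphologyEx(m,cv2.MORPH_OPEN,np.ones((3,3)))
n,l,st,ce=cv2.connectedComponentsWithStats(m);i=1+st[1:,4].argmax();print(st[i])
ys,xs=np.nonzero(l==i);w=np.array([atz(C,(x,y),8)[:2] for x,y in zip(xs,ys)])
R=rect(w);print('plate',R,cv2.boxPoints(R).round(1).tolist())
# rails by depth
r=((X[...,2]>28)&(X[...,2]<45)).astype(np.uint8)*((m>0)|(V<70)).astype(np.uint8);r[:60]=0;r[192:]=0;r[:,:270]=0;r[:,400:]=0
n,l,st,ce=cv2.connectedComponentsWithStats(r)
for i in range(1,n):
    if st[i,4]>80:
        ys,xs=np.nonzero(l==i);w=np.array([atz(C,(x,y),36)[:2] for x,y in zip(xs,ys)]);print('rail',st[i],rect(w),w.mean(0), np.median(X[ys,xs,2]))
p2=p.copy();p2[r>0]=[255,0,255];cv2.imwrite("pics/w11m.png",cv2.resize(p2[60:240,230:420,::-1],None,fx=3,fy=3))
# held module front edge in tool frame
Rm=Rn.from_euler('xyz',z['rot']).as_matrix();pos=z['pos']
for px in((251.5,194.5),(389,194.5)):
    q=atz(C,px,pos[2]+23.2);print('held corner tool',(Rm.T@(q-pos)).round(1))
```

```text
[  266    74   132   116 10478]
plate ((425.2033386230469, -251.96044921875), (117.62757110595703, 88.26499938964844), 86.29741668701172) [[377.3999938964844, -307.79998779296875], [465.3999938964844, -313.5], [473.0, -196.10000610351562], [385.0, -190.39999389648438]]
rail [281  94  29  60 983] ((422.9808654785156, -286.5370788574219), (16.374479293823242, 50.00273132324219), 86.3410415649414) [ 422.46434403 -286.49264968] 36.11264163885198
rail [352 114  31  58 974] ((427.4432678222656, -217.2470703125), (16.849571228027344, 49.97525405883789), 86.03982543945312) [ 426.98620932 -217.26562433] 36.035101880147266
held corner tool [-27.7 -54.7 -23.2]
held corner tool [ 30.7 -54.8 -23.1]
```

View pics/w11m.png

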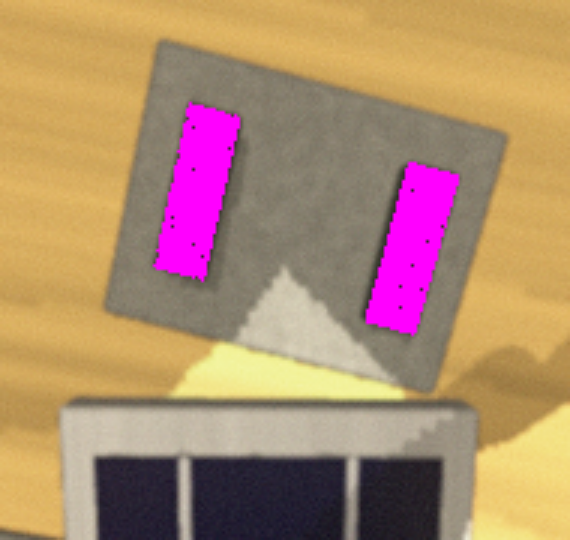

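Run:
```python
from h import *
print(rel([425,-252,110],np.radians(-3.7)))
```

```text
(array([ 12.2, -86. ,  95.2]), array([-6.0000e-02, -1.0000e-02,  1.0404e+02]))
```

Request:
{"name": "arm_command", "arguments": {"motion": [-1, 0, -3, 2, 0, 0, 2, -1, 1, -9, 6, 0, 0, 7, -1, 2, -15, 12, 0, 0, 14, -1, 3, -22, 18, 0, 0, 21.5, -1, 4, -29, 25, 0, 0, 29, -1, 5, -36, 32, 0, 0, 36.5, -1, 6, -43, 39, 0, 0, 44, -1, 7, -50, 46, 0, 0, 51.5, -1, 8, -57, 53, 0, 0, 59, -1, 9, -64, 60, 0, 0, 66.5, -1, 10, -71, 67, 0, 0, 74, -1, 11, -77, 74, 0, 0, 81.5, -1, 12, -82, 81, 0, 0, 89, -1, 12, -85, 88, 0, 0, 96, -1, 12, -86, 93, 0, 0, 101, -1, 12, -86, 95, 0, 0, 103.5, -1, 12, -86, 95, 0, 0, 104, -1, 12, -86, 95, 0, 0, 104, -1, 12, -86, 95, 0, 0, 104]}}

```text
t: 20.35
eef_pos: [425.4, -252.8, 110.6]
tcp_rot: [3.142, -0.0, -0.063]
ft_force: [-0.7, -0.1, -2.0]
opening: 0.63
```

Run:
```python
from h import *
s=env.state();print(s['t'],s['eef_pos'],s['tcp_rot'],s['ft_force'],s['moment'],s['opening'])
p,d,X=cloud("wrist"); C=env.calibration("wrist"); np.savez("w12.npz",p=p,d=d,X=X,pos=s['eef_pos'],rot=s['tcp_rot'],**C)
cv2.imwrite("pics/w12.png",p[:,:,::-1])
p,d=env.read_camera("scene");cv2.imwrite("pics/s12.png",p[160:400,60:380,::-1].repeat(2,0).repeat(2,1))
print(rel([425,-252,32],np.radians(-3.7)))
```

```text
20.35 [ 425.43090892 -252.79323046  110.64613996] [ 3.14150766e+00 -3.24071305e-04 -6.27127492e-02] [-0.69733175 -0.13588603 -2.01327593] [-0.06878493  0.07263654 -0.00922065] 0.6303610180243759
(array([-0.4, -1. , 78.6]), array([ 0.01, -0.02,  0.06]))
```

View pics/w12.png

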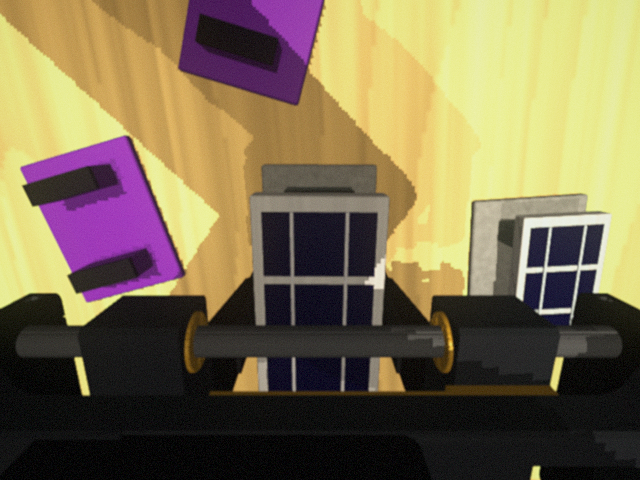

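View pics/s12.png

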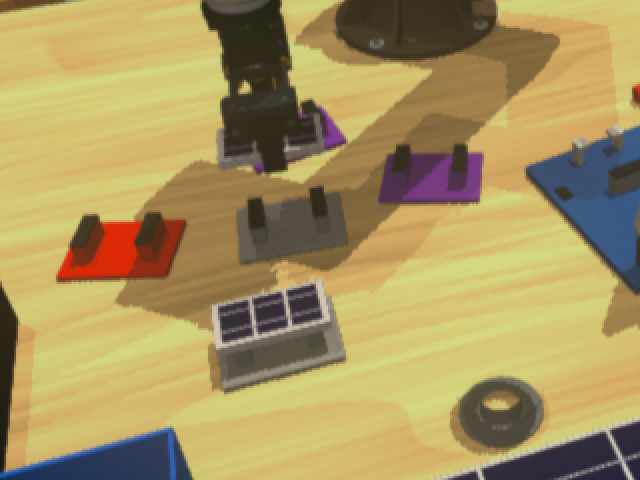

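Request:
{"name": "arm_command", "arguments": {"motion": [-1, 0, -0.4, 10, 0, 0, 0, -1, 0, -0.8, 28, 0, 0, 0, -1, 0, -0.8, 48, 0, 0, 0, -1, 0, -0.8, 64, 0, 0, 0, -1, 0, -0.8, 75, 0, 0, 0, -1, 0, -0.8, 80, 0, 0, 0, -1, 0, -0.8, 82, 0, 0, 0, -1, 0, -0.8, 82.5, 0, 0, 0, -1, 0, -0.8, 82.5, 0, 0, 0]}}

```text
t: 21.35
eef_pos: [425.5, -252.5, 28.3]
tcp_rot: [3.141, -0.001, -0.065]
ft_force: [0.4, 0.1, -1.9]
opening: 0.627
```

Run:
```python
from h import *
s=env.state();print(s['t'],s['eef_pos'],s['tcp_rot'],s['ft_force'],s['moment'],s['opening'])
```

```text
21.35 [ 425.46834802 -252.54594751   28.31494853] [ 3.14123447e+00 -6.70571869e-04 -6.45173275e-02] [ 0.35099503  0.1451906  -1.89383119] [-0.1157137   0.08563144  0.01939056] 0.6272862609035661
```

Now the last millimetres in small steps, watching the force.

Request:
{"name": "arm_command", "arguments": {"motion": [-1, 0, 0, 0.7, 0, 0, 0, -1, 0, 0, 1.4, 0, 0, 0, -1, 0, 0, 2, 0, 0, 0, -1, 0, 0, 2.5, 0, 0, 0, -1, 0, 0, 2.5, 0, 0, 0, -1, 0, 0, 2.5, 0, 0, 0]}}

```text
t: 21.95
eef_pos: [425.3, -252.4, 25.4]
tcp_rot: [-3.141, 0.0, -0.065]
ft_force: [-0.6, 0.4, -1.9]
opening: 0.629
```

Request:
{"name": "arm_command", "arguments": {"motion": [-1, 0, 0, 0.3, 0, 0, 0, -1, 0, 0, 0.6, 0, 0, 0, -1, 0, 0, 0.9, 0, 0, 0, -1, 0, 0, 0.9, 0, 0, 0, -1, 0, 0, 0.9, 0, 0, 0]}}

```text
t: 22.45
eef_pos: [425.3, -252.4, 24.6]
tcp_rot: [-3.142, -0.0, -0.065]
ft_force: [-0.6, 0.9, -0.1]
opening: 0.629
```

Request:
{"name": "arm_command", "arguments": {"motion": [-1, 0, 0, 0.3, 0, 0, 0, -1, 0, 0, 0.5, 0, 0, 0, -1, 0, 0, 0.5, 0, 0, 0]}}

```text
t: 22.75
eef_pos: [425.3, -252.4, 24.5]
tcp_rot: [3.141, -0.0, -0.064]
ft_force: [-1.2, 1.7, 9.9]
opening: 0.629
```

Contact confirmed: the force rises as the tool stops sinking. I ease off and release.

Request:
{"name": "arm_command", "arguments": {"motion": [-1, 0, 0, -0.3, 0, 0, 0, 0.3, 0, 0, -0.3, 0, 0, 0, 0.45, 0, 0, -0.3, 0, 0, 0, 0.6, 0, 0, -0.3, 0, 0, 0, 0.8, 0, 0, -0.3, 0, 0, 0, 1, 0, 0, -0.3, 0, 0, 0, 1, 0, 0, -0.3, 0, 0, 0]}}

```text
t: 23.45
eef_pos: [425.3, -252.4, 24.3]
tcp_rot: [-3.142, -0.0, -0.065]
ft_force: [-1.0, 0.1, 0.7]
opening: 0.977
```

Request:
{"name": "arm_command", "arguments": {"motion": [1, 0, 0, -5, 0, 0, 0, 1, 0, 0, -18, 0, 0, 0, 1, 0, 0, -40, 0, 0, 0, 1, 0, 0, -70, 0, 0, 0, 1, 0, 0, -105, 0, 0, 0, 1, 0, 0, -140, 0, 0, 0, 1, 0, 0, -165, 0, 0, 0, 1, 0, 0, -175, 0, 0, 0, 1, 0, 0, -175, 0, 0, 0]}}

```text
t: 24.35
eef_pos: [425.5, -252.6, 200.2]
tcp_rot: [3.14, -0.002, -0.064]
ft_force: [0.8, -0.2, -0.6]
opening: 0.998
```

```bash
python3 - <<'E'
from h import *
s=env.state();print(s['t'],s['eef_pos'],s['ft_force'],s['opening'])
p,d,X=cloud("wrist"); C=env.calibration("wrist"); np.savez("w13.npz",p=p,d=d,X=X,pos=s['eef_pos'],rot=s['tcp_rot'],**C)
cv2.imwrite("pics/w13.png",p[:,:,::-1])
p,d,X=cloud("top");np.savez("top1.npz",p=p,d=d,X=X);cv2.imwrite("pics/top13.png",p[:,:,::-1])
E
python3 ang.py s13
```

```text
24.35 [ 425.47742961 -252.56097578  200.22557948] [ 0.83592851 -0.19795314 -0.60505891] 0.9982796870626947
2571
slope [ 2.45058011e-01 -9.42299949e-04  7.47424718e+01] theta 1.8111183253801775 n 2288 res 1.9543260519110777
24.5 [ 424.81963675 -252.1167233   198.02131534] [ 0.46711865 -0.10812846 -0.06095435] 1.00018320413489
```

View pics/w13.png

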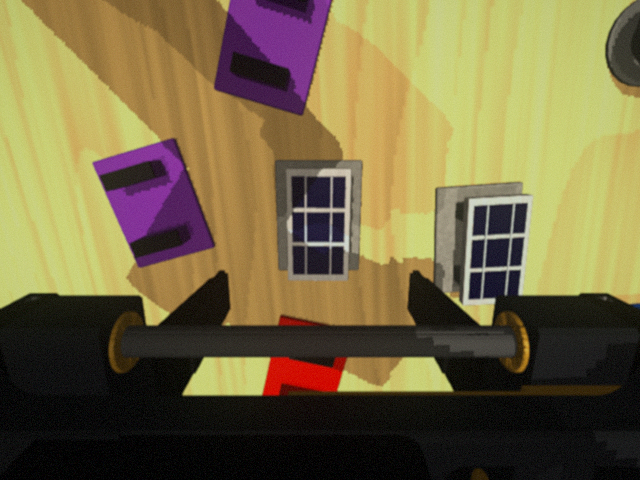

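View pics/top13.png

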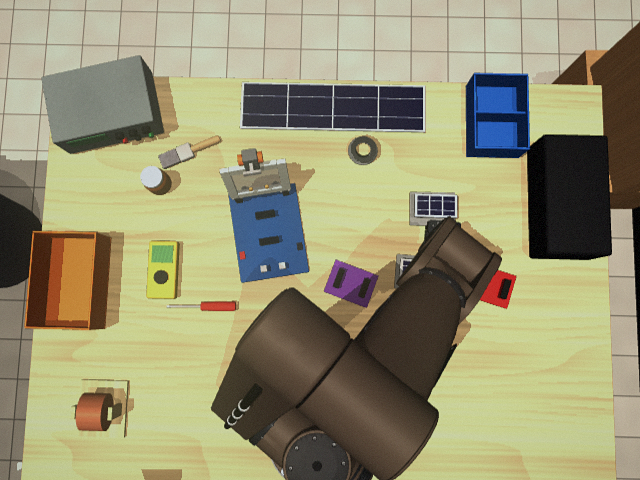

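The cover is open at 1.81, the module is on the grey rest, and the gripper is clear. Checking the centring.

Run:
```python
from h import *
z=np.load("w13.npz");p,X=z['p'],z['X'];C={k:z[k] for k in('fx','fy','cx','cy','cam_to_world')}
m=((X[...,2]>40)&(X[...,2]<58)).astype(np.uint8);m[:150]=0;m[290:]=0;m[:,:265]=0;m[:,375:]=0
m=cv2.morphologyEx(m,cv2.MORPH_OPEN,np.ones((3,3)))
ys,xs=np.nonzero(m);w=np.array([atz(C,(x,y),48)[:2] for x,y in zip(xs,ys)]);print('module',rect(w),'z',np.median(X[ys,xs,2]))
A=np.c_[X[ys,xs,:2]-X[ys,xs,:2].mean(0),np.ones(len(xs))];print('tilt',np.linalg.lstsq(A,X[ys,xs,2],rcond=None)[0])
m2=((X[...,2]>3)&(X[...,2]<58)).astype(np.uint8);m2[:150]=0;m2[290:]=0;m2[:,:265]=0;m2[:,375:]=0
hsv=cv2.cvtColor(p,cv2.COLOR_RGB2HSV);S=hsv[...,1]
g=((S<75)&(m==0)).astype(np.uint8);g[:150]=0;g[272:]=0;g[:,:265]=0;g[:,375:]=0;g=cv2.morphologyEx(g,cv2.MORPH_OPEN,np.ones((3,3)))
ys,xs=np.nonzero(g);w=np.array([atz(C,(x,y),8)[:2] for x,y in zip(xs,ys)]);print('plate',rect(w))
cv2.imwrite("pics/w13c.png",cv2.resize(p[140:300,250:400,::-1],None,fx=3.7,fy=3.7,interpolation=cv2.INTER_CUBIC))
```

```text
module ((423.98779296875, -252.16485595703125), (109.3006820678711, 59.56605911254883), 86.0148696899414) z 47.11467895426114
tilt [-7.48497471e-04 -3.67106547e-04  4.70881427e+01]
plate ((424.48577880859375, -250.78334045410156), (115.4878921508789, 87.62637329101562), 86.35893249511719)
```

View pics/w13c.png

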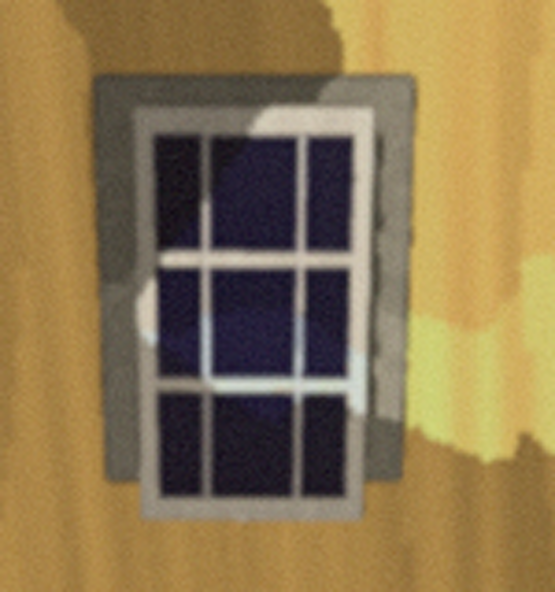

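The module is level and aligned with the rest to about 0.3°. It is centred to about 1 mm, and the gripper is 150 mm clear. Handing in.

Run:
```python
from h import *
print(env.job_done()); print(env.state()['t'])
```

```text
the job is handed in; nothing more can be done
None
the job is handed in; nothing more can be done
```

The job is done and handed in after about 24.5 s of the 64 s allowed. I pinched both buttons fully in (fingers 36 mm apart) and carried the cover slowly round onto its open stop. I then let go, and set the module down on the empty grey rest, not a purple or red one.

**Last checks, all passed:**
- **Cover:** it measured 1.81 rad on the scene camera after I let go and again at the end, so it stayed on its stop at 1.80.
- **Module:** it is level and lengthwise across both rails. It sits within about 1 to 1.5 mm of the rest's centre, about 0.3° off in direction.
- **Setting down:** the last millimetres were done in small steps, and the contact force read about 10 N.
- **Surroundings:** no bystander looks moved in the top view, and the gripper is open, with its fingertips about 150 mm above the module.

**Disagreements:**
- The top camera put the fixture about 4 mm sideways from where the wrist camera did. I went by the wrist camera.
- The wrist force did not rise at the stop, so I confirmed the cover's position from the camera angle instead.
- The fixture's base plate is not centred on its stated origin, so I measured the catch and the module directly.

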